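Cheese on toast in the caravan: pan under the grill, wind the bell timer to five minutes

ROBOT

A 6-joint arm with a two-finger parallel gripper is mounted at the origin on the work surface. World frame = base frame: x ahead of the robot, y to its left, z up, the work surface at z = 0. Lengths are in m, angles in rad, forces in N, time in s.
With the tool pointing down it reaches from about 0.425 to 0.95 m from the base axis. Payload 3.5 kg.
Tool frame: the origin (TCP) lies midway between the tips of the shut fingers; the grasp point (between the pads) lies 19 mm behind it; z points along the fingers, y is the line along which they close (so a half turn about z gives the same grasp; the last joint's range is limited). The gripper opens to 85 mm and grips with 20 to 120 N. Pads are 22 mm wide; open, the fingers measure 114 mm over their backs; the gripper's body (76 mm by 85 mm) begins 54 mm behind the grasp point. The pads swing forward as they close: fully open they stand 13 mm farther back than shut.
Start: joints at [-1.26, 0.286, 1.577, -0, 1.279, -0.15], TCP at [0.3, -0.605, 0.206] pointing down, gripper open.
Joint ranges: [-2.77, 2.77], [-0.9, 2.22], [0.21, 2.48], [-1.53, 4.67], [0.24, 2.81], [-2.84, 2.84]. Speed limits (rad/s): [2.79, 2.79, 3.14, 3.14, 3.14, 3.14].

INTERFACE

Orientations are given as a unit quaternion [x, y, z, w].
In Python, from plant import * gives the robot as it stands.
- The arm moves only by the tool move_arm, never from a script. Its argument "moves" is a list of rows, each a list of 3 entries, a list of its own where there are three numbers: the opening, from 0 (shut) to 1 (fully open), then the shift along the tool's x, y, z in m, then the turn, a rotation vector about the tool's x, y, z in rad. A call has exactly 10 rows; each row shifts and turns the commanded pose from where the row before left it, along the tool's axes as they then stand; what a row does not reach is not made up. A row lasts 1/12 s, in which the tool goes at most 41.7 mm and 7.16 degrees, less where a joint would pass 70% of its speed; a pose out of reach is approached as far as the arm can. A call is refused whole if a number of a shift passes 0.0417 or a number of a turn 0.125, either way. A call with a gripper value outside its range is refused whole. The fingers move at their own pace and stop on an object; "grip_force" is the grip in N (left out, the last holds). Time passes only in rows, so rows that do not move let the fingers close, or fill a call up. It gives the time, the measured TCP pose, the force, the opening and the grip force at its end, in the units of the state.
- get_state(): the state, without advancing time (a new reading comes with each control period).
- read_camera(name): name is "scene" or "top"; returns the picture (480x640x3 uint8, red, green, blue); there is no depth.
- camera_params(name): a dict with "fx", "fy", "cx", "cy" (pixels), "k1" (the pictures are not rectified: a ray, as slopes to the right and down, at radius r is drawn at 1 + k1 r^2 times it, then the intrinsics apply), "rvec" (rotation vector, rad) and "tvec" (3), from world to camera coordinates, as OpenCV has them. Camera axes: x right, y down, z forward; pixel columns grow to the right and rows downward; lengths in m; the calibration is good to about 2 mm. A picture is of the moment at which its call begins. camera_params takes no time and is no camera call.
- sign_off(): hands the job in; it is judged then, once.
The state is a dict: "time": time; "qpos": joint angles; "dq": joint speeds; "joint_efforts": joint torques, N m; "eef_pos": TCP position; "tcp_rot": TCP orientation; "contact_force": force on the tool from outside, world axes, zero at the start; "wrist_torque": the same for the moment, N m; "opening": opening from 0.0 (shut) to 1.0 (fully open); "finger_force": force on a finger pad.
Only numpy, scipy, OpenCV 4.12 (cv2) and the standard library are available. Lean on these libraries where they do the work, as an engineer would, in place of code of your own. Each camera call takes 0.05 s, during which the arm holds its last target. There are 200 camera calls.

TASK

Slide the grill pan with the two slices of toast under the grill until it is fully home against the back, keeping it flat on the worktop. Then wind the bell timer clockwise past its top mark (15 minutes) and turn it back down to 5 minutes. Leave the toast in the pan and everything else where it stands.

Things in the scene. Friction and masses are not known exactly. Their poses are not given: they have to be found in the camera images.
- grill: Fixed white and steel two-burner hob with a grill slot beneath it. Origin: middle of the slot's mouth, at worktop level; its own x points straight into the slot, y to the left as one looks in, z up. The plain front face (x = 0) rises to z = 125 mm; the body reaches from y = -256 to +114 mm and back to x = 290 mm, where a raised lid stands to z = 295 mm.
- grill_home (a point): Point on the worktop inside the slot where the pan's origin lies when the pan is fully home (100 mm inside the mouth). The slot is black inside, 204 mm wide and 52 mm high, its floor level with the worktop, and ends in a flat rigid back wall 190 mm inside the mouth, which the pan's rear edge then touches. Axes as the grill's.
- pan: Loose square steel grill pan, 180 x 180 mm, 36 mm high, flat bottomed, 0.3 to 0.5 kg, standing on the worktop. Origin: centre of its underside; z up, x away from the handle, so that under the grill its x lies along the grill's x and the handle sticks out of the mouth. It is 12 mm narrower per side than the slot.
- pan_handle (a point): Place to grip the pan's straight black handle: 180 mm from the pan's centre along the pan's -x, 32 mm above its underside; axes as the pan's. The grip is 20 mm wide (pan's y), 20 mm tall and 100 mm long, from 125 to 225 mm from the pan's centre.
- toast_a: Loose slice of toast, 78 x 78 x 14 mm, 40 g, lying on the rack in the pan; its top is below the pan's rim. Origin: centre of its underside.
- toast_b: The second slice of toast, the same as the first, beside it in the pan.
- timer: Cream bell timer, a drum 100 mm across on a stand, screwed to the worktop. Origin: centre of the underside. Its face slopes 20 degrees: the face's normal, the knob's axis, is (-0.342, 0, 0.940) in the timer's frame, through (0, 0, 54 mm). Fixed minute ring on the face, a tick per 10 degrees, clockwise: red = 0, uppermost (timer's +x side); long black = 5, 10; long blue = 15, the top mark.
- timer_grip (a point): Point on the knob's axis at the height to grip, 29 mm out from the face; turns with the knob: x along the pointer, z out along the axis. The winding knob is a black bar 58 mm long (its x), 14 mm wide, standing from 6 to 36 mm above the face on a steel disc 68 mm across; the white line from its middle to one end is the pointer.
- timer_knob (a joint): Knob angle, rad, growing clockwise as one faces it: 0 with the pointer at the 0 tick (uppermost), 0.1745 per minute, 0.873 at 5 minutes, 2.618 at the top mark (15), hard stop at 2.88; starts between 0 and 0.5. It turns either way with an even friction of 0.05 N m and stays where left. Winding takes 2.1 to 2.6 rad, so most arms must regrasp.
- mug: White mug, 80 mm across, 95 mm high, with a handle; leave alone. Origin: centre of its underside.
- jam_jar: Amber glass jar with a red cap, 68 mm across, 100 mm high; leave alone. Origin: centre of its underside.
- butter_dish: Butter dish with a blue lid, 150 x 90 x 73 mm; leave alone. Origin: centre of its underside.
- plate: White plate, 150 mm across, 18 mm high; leave alone. Origin: centre of its underside.
- walkie_talkie: Black hand-held radio lying on its back, 110 x 58 x 34 mm with a 75 mm aerial along its +x; leave alone. Origin: centre of its underside.
- saucepan: Steel saucepan with a lid, 134 mm across, 97 mm high, standing on a burner of the hob; leave alone. Origin: centre of its underside.
Mind the look-alikes: they are no part of the job. What is shaped like the timer but pink or purple is not meant.

How it is judged:
On the way, in this order (a step that is already met when the one before it is completed fails the run):
1. the grill pan is fully home under the grill, flat on the worktop (x of pan in the frame of grill above 0.092 m and height (world z) of pan below 0.005 m), for 0.2 s.
2. the timer is wound past its top mark (15 minutes) (value of joint timer_knob above 2.635 rad).
At the end, for the whole second after the job is handed in: The pan stands flat under the grill within 8 mm of its back wall, both slices still lie in it, and the timer's pointer rests at 5 minutes, within 45 seconds (0.13 rad) either way (all of step 1 and x of pan in the frame of grill below 0.105 m and y of pan in the frame of grill between -0.02 and 0.02 m and angle between pan's own z axis and vertical below 0.05 rad and distance between each of toast_a, toast_b and pan below 0.085 m and value of joint timer_knob between 0.743 and 1.003 rad and linear speed of pan below 0.01 m/s); the robot touches nothing.
It fails at once if the pan was tipped or lifted off the worktop by more than 25 mm (angle between pan's own z axis and vertical above 0.2 rad or height (world z) of pan above 0.025 m).
It fails at once if a slice of toast left the pan (distance between any of toast_a, toast_b and pan above 0.11 m).
It fails at once if something else on the worktop or hob was shifted by more than 30 mm (distance of any of mug, jam_jar, butter_dish, plate, walkie_talkie, saucepan from where it was at the start of the episode above 0.03 m).
It also fails if it takes over 72 s, if anything falls off the work surface, if the arm or the gripper's body presses on something with over 40 N, if the wrist force passes 120 N, or if a joint passes its speed limit or range.

## Working session

There is one attempt and no reset: what is moved stays moved. The work goes in short steps, Python scripts to look and compute and a tool call to move; the robot and the scene stay as the last step left them, time stands still between calls to the robot, and variables do not carry over. Pictures are saved under pics/ and viewed, at most 10 in all, crops included, and the job is handed in when it is done.

Besides the shell and the picture viewer there is one more tool, called after ">>>" as name([rows], argument=value, ...), one row to a line, values as JSON. move_arm: Moves the arm, as the interface text tells. Its arguments: {"type":"object","properties":{"moves":{"type":"array"},"grip_force":{"type":"number"}},"required":["moves"]}

```bash
mkdir -p pics; ls; python3 - <<'E'
from plant import *
import cv2
for n in("scene","top"):
    cv2.imwrite(f"pics/{n}0.png",cv2.cvtColor(read_camera(n),cv2.COLOR_RGB2BGR)); print(n,camera_params(n))
print(get_state())
E
```

```text
pics
scene {'fx': 465.9805393995924, 'fy': 465.9805393995924, 'cx': 320.076341229121, 'cy': 242.12076969074988, 'k1': 0.013765259755279178, 'rvec': array([ 1.28891474,  2.16579652, -1.02545896]), 'tvec': array([ 0.29191681, -0.1769125 ,  1.76429042])}
top {'fx': 507.05301566019085, 'fy': 507.05301566019085, 'cx': 316.7439055399696, 'cy': 232.91414817791377, 'k1': 0.0021195068367100603, 'rvec': array([ 2.17657312, -2.15332769,  0.12685794]), 'tvec': array([-0.06145611,  0.52520027,  1.35413857])}
{'time': 0.1, 'qpos': array([-1.25999662e+00,  2.87097370e-01,  1.57803393e+00,  2.16382322e-05,
        1.27859198e+00, -1.50023668e-01]), 'dq': array([-2.95481712e-04, -2.92141861e-03, -1.99929856e-03, -2.94728782e-04,
        2.77153043e-05,  8.09997561e-05]), 'joint_efforts': array([ 5.33650073e-04, -4.07297802e+01, -2.93696523e+01, -1.54695990e-04,
        3.45179738e-03, -1.09683569e-06]), 'eef_pos': array([ 0.29998075, -0.60395888,  0.20487022]), 'tcp_rot': array([ 9.73572619e-01,  2.28375175e-01, -7.52224597e-05, -1.06270437e-03]), 'contact_force': array([-0.16386033,  0.32078801, -0.12315249]), 'wrist_torque': array([ 0.06041496, -0.0166389 , -0.01477494]), 'finger_force': 0.0, 'opening': 0.9982101329104625}
```

View pics/top0.png

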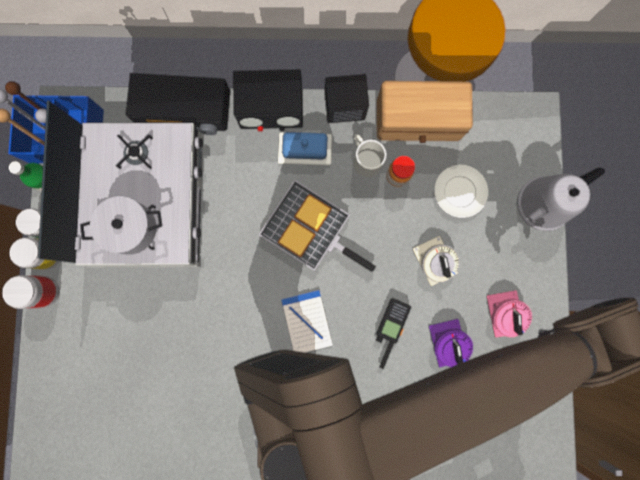

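View pics/scene0.png

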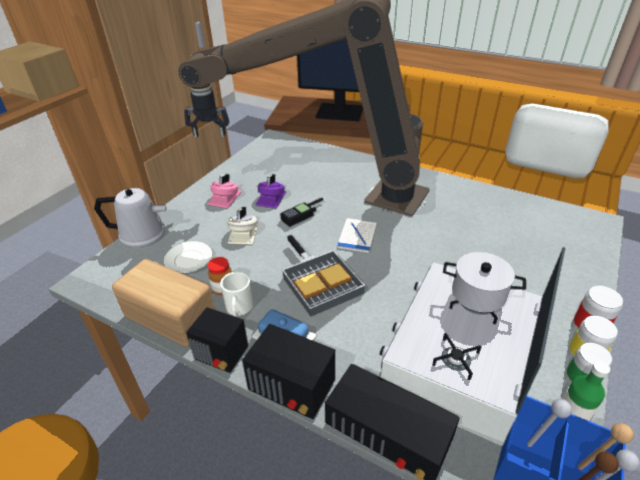

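The cream timer is at about (440,262). The look-alikes are purple (452,345) and pink (510,318), and only the cream one fits the description. The pan is at about (305,225) with its handle end at (372,267). The grill front is at column ~198, rows 123–265. I'll confirm these in an enlarged crop.

```bash
cat > h.py <<'E'
import numpy as np, cv2
from scipy.spatial.transform import Rotation as R
from scipy.optimize import least_squares
from plant import *
P={n:camera_params(n) for n in("scene","top")}
def proj(n,X):
    p=P[n]; c=R.from_rotvec(p["rvec"]).apply(np.atleast_2d(X))+p["tvec"]
    s=c[:,:2]/c[:,2:]; s=s*(1+p["k1"]*(s**2).sum(1,keepdims=True))
    return s*[p["fx"],p["fy"]]+[p["cx"],p["cy"]]
def unproj(n,uv,z):
    p=P[n]; K=np.array([[p["fx"],0,p["cx"]],[0,p["fy"],p["cy"]],[0,0,1]])
    s=cv2.undistortPoints(np.array([[uv]],float),K,np.array([p["k1"],0,0,0]))[0,0]
    r=R.from_rotvec(p["rvec"]).inv(); d=r.apply([*s,1]); o=-r.apply(p["tvec"])
    return o+d*(z-o[2])/d[2]
def crop(im,x,y,w,h,k): return cv2.resize(im[y:y+h,x:x+w],None,fx=k,fy=k,interpolation=cv2.INTER_CUBIC)
E
python3 - <<'E'
from h import *
t=cv2.imread("pics/top0.png");s=cv2.imread("pics/scene0.png")
c=np.zeros((600,800,3),np.uint8)
def put(a,x,y): c[y:y+a.shape[0],x:x+a.shape[1]]=a
put(crop(t,255,175,130,100,4),0,0)      # pan
put(crop(t,410,230,70,60,4),520,0)      # timer top
put(crop(s,222,202,45,45,6),520,240)    # timer scene
put(crop(t,150,115,60,25,4),0,400)      # grill far front corner
put(crop(t,150,245,60,25,4),0,500)
put(crop(s,365,310,60,45,4),260,400)
cv2.imwrite("pics/c1.png",c)
E
```

```text
(no output)
```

View pics/c1.png

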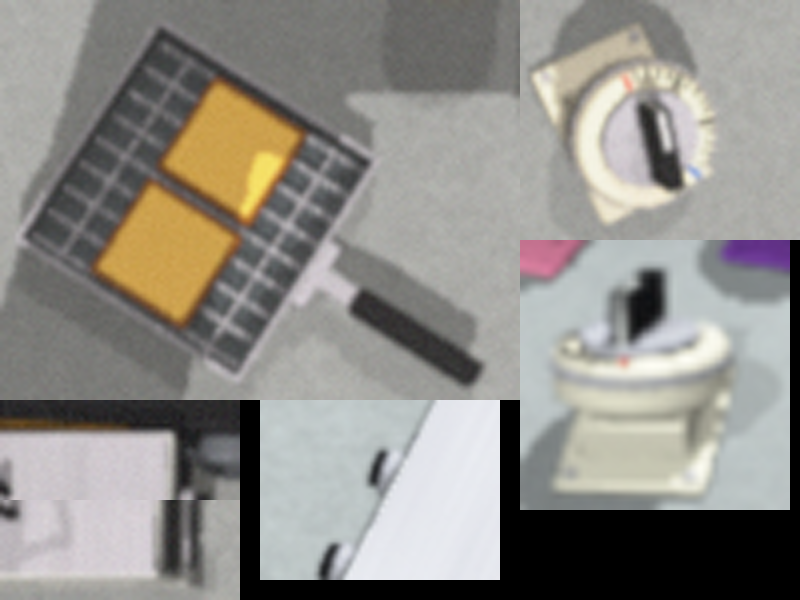

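The crop shows:
- **Pan:** rim corners at top px (295,182.5), (348,213.8), (314,269.5) and (260.5,235).
- **Timer:** the cream drum is centred at about (441,264), with red tick, blue mark and winding knob, so it is the right one.
- **Grill:** top front corners at about (193,123) and (190,264).

Next I'll fit the poses.

```bash
python3 - <<'E'
from h import *
def fit(model,obs,x0):
    r=least_squares(lambda p:(model(p)-obs).ravel(),x0,loss="soft_l1"); print(np.round(r.x,4),"res",np.round((model(r.x)-obs).ravel(),1)); return r.x
def rz(p,X): return R.from_euler("z",p[2]).apply(X)+[p[0],p[1],0]
# pan
uv=np.array([[295,182.5],[348,213.75],[314.25,269.5],[260.5,235],[373,268.5]])
a=.09
X=np.array([[a,-a,.036],[-a,-a,.036],[-a,a,.036],[a,a,.036],[-.225,0,.038]])
print("pan");p=fit(lambda p:proj("top",rz(p,X)),uv,[.6,.1,1.0]); print("handle",rz(p,[[-.18,0,.032]]))
# grill front corners top
X=np.array([[0,-.256,.125],[0,.114,.125]])
print("grill");g=fit(lambda p:proj("top",rz(p,X)),np.array([[193,123],[190.5,264]]),[.5,.4,1.57])
print("base proj scene",proj("scene",rz(g,X)).round(), "mouth base corners top",proj("top",rz(g,[[0,.114,0],[0,-.256,0]])).round(1))
print("home",rz(g,[[.1,0,0]]), "handle home",rz(g,[[-.08,0,.032]]))
# timer
th=np.linspace(0,2*np.pi,73); n=np.array([-.342,0,.94]); u=np.array([.94,0,.342]); v=np.array([0,-1.,0])
circ=lambda r,h: np.array([0,0,.054])+h*n+r*(np.cos(th)[:,None]*u+np.sin(th)[:,None]*v)
def ext(q): return np.r_[q.min(0),q.max(0)]
def tm(p):
    o=[ext(proj("top",rz(p,circ(.034,.006)))), ext(proj("scene",rz(p,circ(.034,.006))))[[0,2]],
       ext(proj("top",rz(p,circ(.05,0))))[[1,2,3]], ext(proj("scene",rz(p,circ(.05,0))))[[0,2]],
       proj("top",rz(p,[np.array([0,0,.054])+.042*u]))[0], proj("scene",rz(p,[np.array([0,0,.054])+.042*u]))[0]]
    return np.concatenate(o)
obs=np.array([430.75,251.25,455,277.5, 232,252, 245,459,282, 227.3,257.8, 437,251.25, 239.3,222])
print("timer");t=fit(tm,obs,[.5,-.3,.4])
print("grip",rz(t,[np.array([0,0,.054])+.029*n]),"axis",R.from_euler("z",t[2]).apply(n))
for k in (0,.25,.5):
    d=np.cos(k)*u+np.sin(k)*v
    for c in("top","scene"): print(k,c,proj(c,rz(t,[np.array([0,0,.054])+.036*n+s*.029*d for s in(0,1,-1)])).round(1).tolist())
E
```

```text
pan
[ 0.5478 -0.0207  1.0191] res [-1.2 -2.8  1.4  0.5  0.   0.7 -2.3 -0.2  1.5  0.1]
handle [[ 0.45349456 -0.17399701  0.032     ]]
grill
[0.5451 0.2641 1.5918] res [-0.  -0.7  0.   0.6]
base proj scene [[382. 359.]
 [432. 260.]] mouth base corners top [[201.5 266.9]
 [203.4 136.8]]
home [[0.54300333 0.36408734 0.        ]] handle home [[0.54678029 0.18412697 0.032     ]]
timer
[ 0.4433 -0.3898  0.4458] res [-0.4  0.9 -0.2 -0.6 -0.1  0.2  0.7  0.6  0.  -0.2 -0.8 -0.6 -1.1  0.1
 -0.8]
grip [[ 0.43439735 -0.39409835  0.08126   ]] axis [-0.30857542 -0.14746256  0.94      ]
0 top [[447.1, 267.6], [443.4, 257.9], [450.8, 277.3]]
0 scene [[241.6, 207.3], [239.7, 209.7], [243.4, 205.0]]
0.25 top [[447.1, 267.6], [446.0, 257.0], [448.2, 278.1]]
0.25 scene [[241.6, 207.3], [237.6, 209.5], [245.5, 205.1]]
0.5 top [[447.1, 267.6], [448.7, 256.8], [445.6, 278.4]]
0.5 scene [[241.6, 207.3], [235.8, 209.3], [247.2, 205.4]]
```

```bash
python3 - <<'E'
from h import *
a=unproj("top",(344.5,250.5),.042);b=unproj("top",(374,269),.042);d=a-b
print(a,b,np.linalg.norm(d),np.arctan2(d[1],d[0]), b+.45*d)
c=[unproj("top",q,.036) for q in ((295,182.5),(348,213.75),(314.25,269.5),(260.5,235))]
c=np.array(c);print(c.mean(0),[np.linalg.norm(c[i]-c[i-1]).round(3) for i in range(4)],[np.arctan2(*(c[i]-c[j])[[1,0]]).round(3) for i,j in((0,1),(3,2))])
s=get_state();r=R.from_quat(s["tcp_rot"]);print(r.as_matrix().round(3))
E
```

```text
[ 0.47756976 -0.13108602  0.042     ] [ 0.42863252 -0.21052237  0.042     ] 0.09330051887027845 1.0186545081826013 [ 0.45065428 -0.17477601  0.042     ]
[ 0.54654813 -0.02210919  0.036     ] [np.float64(0.172), np.float64(0.169), np.float64(0.178), np.float64(0.173)] [np.float64(1.043), np.float64(1.012)]
[[ 0.896  0.445 -0.001]
 [ 0.445 -0.896  0.002]
 [ 0.    -0.002 -1.   ]]
```

>>> move_arm([
  [1, [0.0273, -0.0264, 0.0046], [0, 0, 0]],
  [1, [0.0273, -0.0264, 0.0046], [0, 0, 0]],
  [1, [0.0273, -0.0264, 0.0046], [0, 0, 0]],
  [1, [0.0273, -0.0264, 0.0046], [0, 0, 0]],
  [1, [0.0273, -0.0264, 0.0046], [0, 0, 0]],
  [1, [0.0273, -0.0264, 0.0046], [0, 0, 0]],
  [1, [0.0273, -0.0264, 0.0046], [0, 0, 0]],
  [1, [0.0273, -0.0264, 0.0046], [0, 0, 0]],
  [1, [0.0273, -0.0264, 0.0046], [0, 0, 0]],
  [1, [0.0273, -0.0264, 0.0046], [0, 0, 0]],
], grip_force=60)

```text
time: 0.93
eef_pos: [0.4272, -0.2447, 0.1595]
tcp_rot: [0.974, 0.228, -0.0, -0.0]
contact_force: [1.0, -0.3, -0.4]
opening: 1.0
finger_force: 0.0
```

>>> move_arm([
  [1, [0.0273, -0.0264, 0.0046], [0, 0, 0]],
  [1, [0.0273, -0.0264, 0.0046], [0, 0, 0]],
  [1, [0, 0, 0], [0, 0, -0.1116]],
  [1, [0, 0, 0], [0, 0, -0.1116]],
  [1, [0, 0, 0], [0, 0, -0.1116]],
  [1, [0, 0, 0], [0, 0, -0.1116]],
  [1, [0, 0, 0], [0, 0, -0.1116]],
  [1, [0, 0, 0], [0, 0, 0]],
  [1, [0, 0, 0], [0, 0, 0]],
  [1, [0, 0, 0], [0, 0, 0]],
])

```text
time: 1.77
eef_pos: [0.4526, -0.1751, 0.1507]
tcp_rot: [0.874, 0.487, -0.0, -0.0]
contact_force: [0.1, -0.4, 0.1]
opening: 1.004
finger_force: 0.0
```

```bash
cat >> h.py <<'E'
def delta(pos,rot):  # remaining shift and turn in the tool's axes
    s=get_state();r=R.from_quat(s["tcp_rot"])
    print("t",round(s["time"],2),"pos",s["eef_pos"].round(4),"q",s["qpos"].round(3),"F",s["contact_force"].round(1),"op",round(s["opening"],3),"ff",s["finger_force"])
    print("shift",r.inv().apply(np.array(pos)-s["eef_pos"]).round(4),"turn",(r.inv()*rot).as_rotvec().round(4))
def down(yaw): return R.from_matrix(np.array([[np.cos(yaw),np.sin(yaw),0],[np.sin(yaw),-np.cos(yaw),0],[0,0,-1]]))
E
python3 - <<'E'
from h import *
delta([.4525,-.1745,.013],down(1.02))
cv2.imwrite("pics/top1.png",crop(cv2.cvtColor(read_camera("top"),cv2.COLOR_RGB2BGR),250,170,160,150,4))
E
```

```text
t 1.77 pos [ 0.4526 -0.1751  0.1507] q [-0.579 -0.085  2.084  0.     1.143 -0.024] F [ 0.1 -0.4  0.1] op 1.004 ff 0.0
shift [ 0.0004 -0.0003  0.1377] turn [-0.0005 -0.     -0.0036]
```

View pics/top1.png

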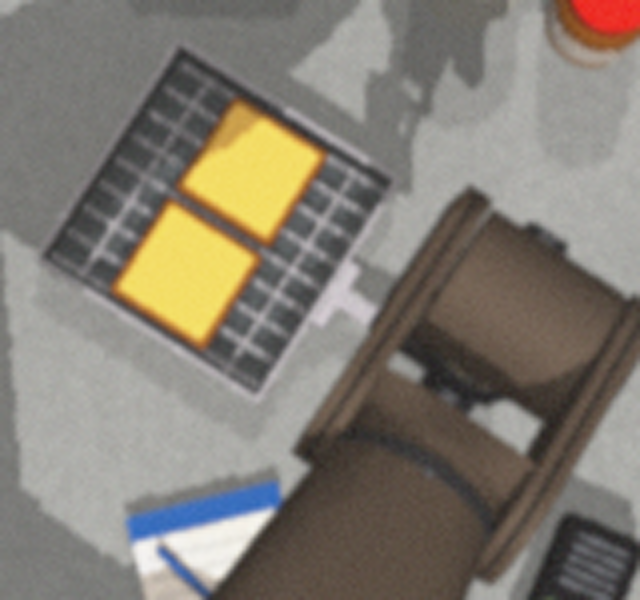

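The arm hides the handle; the pan and toast are undisturbed, so I descend on the computed line.

>>> move_arm([
  [1, [0, 0, 0.03], [0, 0, 0]],
  [1, [0, 0, 0.03], [0, 0, 0]],
  [1, [0, 0, 0.03], [0, 0, 0]],
  [1, [0, 0, 0.025], [0, 0, 0]],
  [1, [0, 0, 0.02], [0, 0, 0]],
  [1, [0, 0, 0], [0, 0, 0]],
  [1, [0, 0, 0], [0, 0, 0]],
  [0, [0, 0, 0], [0, 0, 0]],
  [0, [0, 0, 0], [0, 0, 0]],
  [0, [0, 0, 0], [0, 0, 0]],
], grip_force=60)

```text
time: 2.65
eef_pos: [0.4541, -0.176, 0.0178]
tcp_rot: [0.873, 0.488, 0.001, 0.002]
contact_force: [0.3, 0.4, 0.5]
opening: 0.605
finger_force: 0.0
```

>>> move_arm([
  [0, [0, 0, 0], [0, 0, 0]],
  [0, [0, 0, 0], [0, 0, 0]],
  [0, [0, 0, 0], [0, 0, 0]],
  [0, [0, 0, 0], [0, 0, 0]],
  [0, [0, 0, 0], [0, 0, 0]],
  [0, [0, 0, 0], [0, 0, 0]],
  [0, [0, 0, 0], [0, 0, 0]],
  [0, [0, 0, 0], [0, 0, 0]],
  [0, [0, 0, 0], [0, 0, 0]],
  [0, [0, 0, 0], [0, 0, 0]],
])

```text
time: 3.48
eef_pos: [0.4531, -0.1755, 0.0162]
tcp_rot: [0.873, 0.488, 0.0, 0.001]
contact_force: [-0.2, -1.4, 3.6]
opening: 0.002
finger_force: 1.6
```

```bash
python3 - <<'E'
from h import *
cv2.imwrite("pics/top2.png",crop(cv2.cvtColor(read_camera("top"),cv2.COLOR_RGB2BGR),250,170,160,150,4))
delta([.546,.02,.015],down(1.59))
print(get_state()["wrist_torque"])
E
```

```text
t 3.53 pos [ 0.4531 -0.1755  0.0162] q [-0.579  0.124  2.158 -0.     0.859 -0.027] F [-0.4 -1.3  3. ] op -0.001 ff 1.596916345297359
shift [ 0.2152 -0.0234  0.0011] turn [ 0.001   0.0006 -0.5711]
[-0.20973524  0.00036395 -0.00033653]
```

```bash
python3 - <<'E'
from h import *
s=cv2.cvtColor(read_camera("scene"),cv2.COLOR_RGB2BGR)
c=np.zeros((600,800,3),np.uint8)
a=cv2.imread("pics/top2.png"); c[:360,:384]=cv2.resize(a,(384,360))
b=crop(s,250,190,130,130,4)[:600]; c[:520,390:800]=b[:,:410]
cv2.imwrite("pics/c2.png",c)
E
```

```text
(no output)
```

View pics/c2.png

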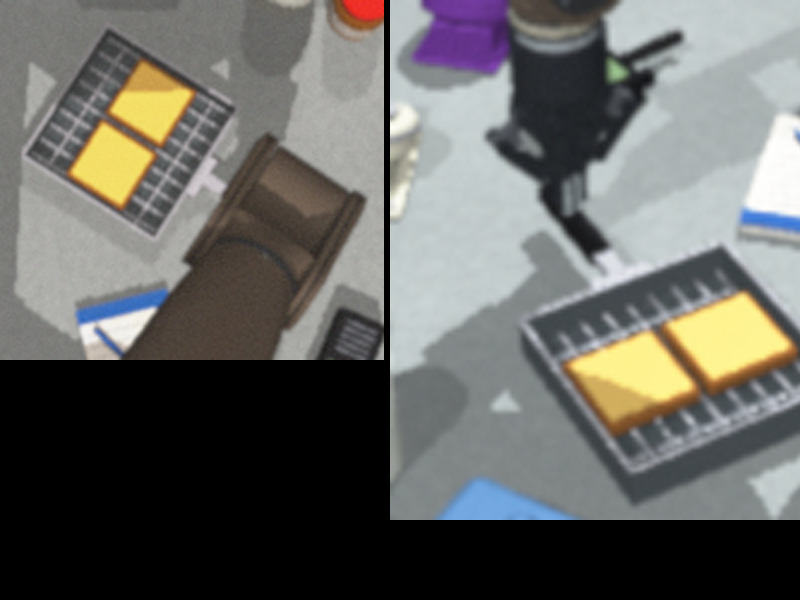

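```bash
python3 - <<'E'
from h import *
p=[.5478,-.0207,1.0191]
X=R.from_euler("z",p[2]).apply([[-.125,0,.042],[-.225,0,.042],[-.225,0,.022],[-.18,0,.032],[.09,.09,.036],[.09,-.09,.036],[-.09,.09,.036],[-.09,-.09,.036]])+[p[0],p[1],0]
print(proj("scene",X).round(1)); print("tcp",proj("scene",get_state()["eef_pos"]))
a=cv2.imread("pics/scene0.png");b=cv2.cvtColor(read_camera("scene"),cv2.COLOR_RGB2BGR)
c=np.hstack([crop(a,278,225,50,60,8),crop(b,278,225,50,60,8)])
cv2.imwrite("pics/c3.png",c)
E
```

```text
[[303.1 250.5]
 [288.9 233.4]
 [289.3 238.1]
 [295.3 243.3]
 [365.1 283.5]
 [310.8 306.8]
 [333.4 248.7]
 [282.3 268.5]]
tcp [[295.19517479 246.79660784]]
```

View pics/c3.png

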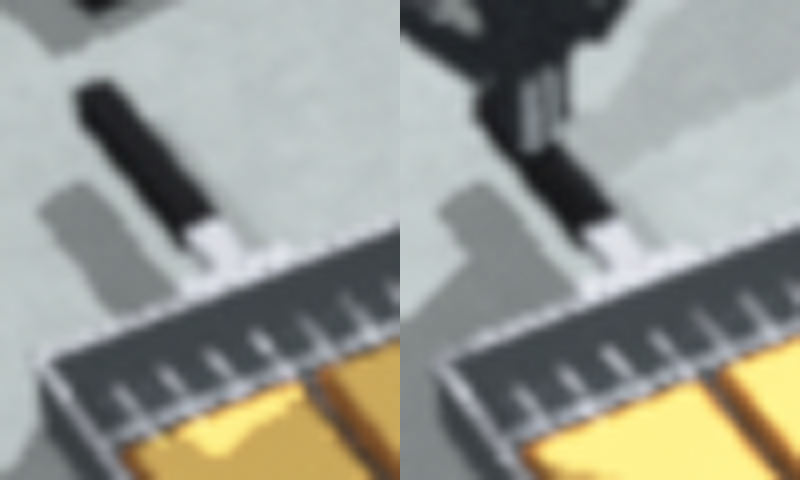

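The crop shows the finger tip at scene px (295,244), over the handle, but the reading says shut with no load. I'll reopen in place and look.

>>> move_arm([
  [1, [0, 0, 0], [0, 0, 0]],
  [1, [0, 0, 0], [0, 0, 0]],
  [1, [0, 0, 0], [0, 0, 0]],
  [1, [0, 0, 0], [0, 0, 0]],
  [1, [0, 0, 0], [0, 0, 0]],
  [1, [0, 0, 0], [0, 0, 0]],
  [1, [0, 0, 0], [0, 0, 0]],
  [1, [0, 0, 0], [0, 0, 0]],
  [1, [0, 0, 0], [0, 0, 0]],
  [1, [0, 0, 0], [0, 0, 0]],
])

```text
time: 4.47
eef_pos: [0.4527, -0.1751, 0.0159]
tcp_rot: [0.873, 0.488, 0.0, -0.0]
contact_force: [0.1, -0.2, -0.1]
opening: 1.003
finger_force: 0.0
```

```bash
python3 - <<'E'
from h import *
delta([.546,.02,.015],down(1.59))
b=cv2.cvtColor(read_camera("scene"),cv2.COLOR_RGB2BGR)
cv2.imwrite("pics/c4.png",crop(b,265,200,75,75,8))
E
```

```text
t 4.47 pos [ 0.4527 -0.1751  0.0159] q [-0.579  0.124  2.159  0.     0.859 -0.027] F [ 0.1 -0.2 -0.1] op 1.003 ff 0.0
shift [ 0.2151 -0.0229  0.0009] turn [-0.     -0.     -0.5712]
```

View pics/c4.png

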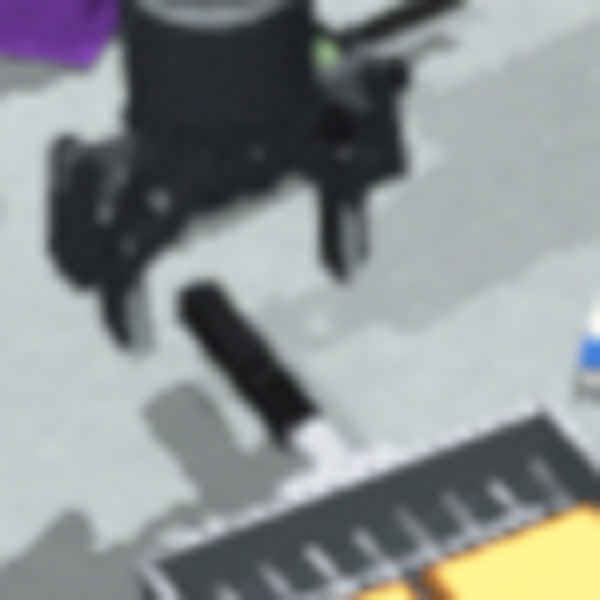

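```bash
python3 - <<'E'
from h import *
s=get_state();r=R.from_quat(s["tcp_rot"]);p=s["eef_pos"]
for z in(.016,.029,.042,.055):
  for o in(.0425,.05): print(z,o,[proj("scene",p*[1,1,0]+[0,0,z]+r.apply([0,k*o,0])).round(1)[0].tolist() for k in(1,-1)])
E
```

```text
0.016 0.0425 [[283.6, 251.2], [306.8, 242.6]]
0.016 0.05 [[281.5, 251.9], [308.8, 241.8]]
0.029 0.0425 [[283.4, 248.1], [306.7, 239.5]]
0.029 0.05 [[281.2, 248.9], [308.7, 238.8]]
0.042 0.0425 [[283.1, 245.0], [306.6, 236.4]]
0.042 0.05 [[281.0, 245.8], [308.6, 235.7]]
0.055 0.0425 [[282.8, 241.9], [306.4, 233.3]]
0.055 0.05 [[280.7, 242.7], [308.5, 232.6]]
```

The open tips look about 15–20 mm higher than the pose suggests, so the fingers probably shut on top of the handle. I'll go lower and regrip.

>>> move_arm([
  [1, [0, 0, 0.006], [0, 0, 0]],
  [1, [0, 0, 0.006], [0, 0, 0]],
  [1, [0, 0, 0], [0, 0, 0]],
  [1, [0, 0, 0], [0, 0, 0]],
  [0, [0, 0, 0], [0, 0, 0]],
  [0, [0, 0, 0], [0, 0, 0]],
  [0, [0, 0, 0], [0, 0, 0]],
  [0, [0, 0, 0], [0, 0, 0]],
  [0, [0, 0, 0], [0, 0, 0]],
  [0, [0, 0, 0], [0, 0, 0]],
])

```text
time: 5.35
eef_pos: [0.4529, -0.1753, 0.0042]
tcp_rot: [0.873, 0.488, 0.0, 0.0]
contact_force: [-1.0, 0.4, 2.2]
opening: 0.217
finger_force: 62.8
```

>>> move_arm([
  [0, [0, 0, 0], [0, 0, 0]],
  [0, [0, 0, 0], [0, 0, 0]],
  [0, [0, 0, 0], [0, 0, 0]],
  [0, [0, 0, 0], [0, 0, 0]],
  [0, [0, 0, 0], [0, 0, 0]],
  [0, [0, 0, 0], [0, 0, 0]],
  [0, [0, 0, 0], [0, 0, 0]],
  [0, [0, 0, 0], [0, 0, 0]],
  [0, [0, 0, 0], [0, 0, 0]],
  [0, [0, 0, 0], [0, 0, 0]],
])

```text
time: 6.18
eef_pos: [0.4529, -0.1753, 0.0041]
tcp_rot: [0.873, 0.488, 0.0, 0.0]
contact_force: [-0.7, -0.5, 3.9]
opening: 0.215
finger_force: 62.9
```

```bash
python3 - <<'E'
from h import *
delta([.546,.02,.004],down(1.59)); print(get_state()["wrist_torque"])
b=cv2.cvtColor(read_camera("scene"),cv2.COLOR_RGB2BGR); cv2.imwrite("pics/s5.png",b)
E
```

```text
t 6.18 pos [ 0.4529 -0.1753  0.0041] q [-0.579  0.147  2.161 -0.     0.833 -0.026] F [-0.7 -0.5  3.9] op 0.215 ff 62.85517930984497
shift [ 0.2151 -0.0231  0.    ] turn [ 4.000e-04  2.000e-04 -5.712e-01]
[-0.05614207  0.07911392 -0.05345484]
```

Gripped (0.215 open, 63 N). Now turn and slide the pan to line up with the slot.

>>> move_arm([
  [0, [0.0065, 0.0016, 0], [0, 0, -0.0286]],
  [0, [0.0065, 0.0018, 0], [0, 0, -0.0286]],
  [0, [0.0064, 0.002, 0], [0, 0, -0.0286]],
  [0, [0.0063, 0.0022, 0], [0, 0, -0.0286]],
  [0, [0.0063, 0.0023, 0], [0, 0, -0.0286]],
  [0, [0.0062, 0.0025, 0], [0, 0, -0.0286]],
  [0, [0.0061, 0.0027, 0], [0, 0, -0.0286]],
  [0, [0.006, 0.0029, 0], [0, 0, -0.0286]],
  [0, [0.006, 0.003, 0], [0, 0, -0.0286]],
  [0, [0.0059, 0.0032, 0], [0, 0, -0.0286]],
])

```text
time: 7.07
eef_pos: [0.501, -0.1278, 0.004]
tcp_rot: [0.794, 0.608, -0.0, 0.0]
contact_force: [-0.9, -4.0, 5.7]
opening: 0.214
finger_force: 63.0
```

>>> move_arm([
  [0, [0.0058, 0.0033, 0], [0, 0, -0.0286]],
  [0, [0.0057, 0.0035, 0], [0, 0, -0.0286]],
  [0, [0.0056, 0.0037, 0], [0, 0, -0.0286]],
  [0, [0.0055, 0.0039, 0], [0, 0, -0.0286]],
  [0, [0.0053, 0.004, 0], [0, 0, -0.0286]],
  [0, [0.0052, 0.0042, 0], [0, 0, -0.0286]],
  [0, [0.0051, 0.0043, 0], [0, 0, -0.0286]],
  [0, [0.005, 0.0045, 0], [0, 0, -0.0286]],
  [0, [0.0049, 0.0046, 0], [0, 0, -0.0286]],
  [0, [0.0048, 0.0048, 0], [0, 0, -0.0286]],
])

```text
time: 7.9
eef_pos: [0.5485, -0.0808, 0.0039]
tcp_rot: [0.699, 0.715, -0.0, -0.0]
contact_force: [-1.6, -4.8, 5.6]
opening: 0.213
finger_force: 63.1
```

```bash
python3 - <<'E'
from h import *
delta([.5468,.1841,.004],down(1.59)); print(get_state()["wrist_torque"])
b=cv2.cvtColor(read_camera("top"),cv2.COLOR_RGB2BGR); cv2.imwrite("pics/t6.png",crop(b,175,110,200,150,4))
E
```

```text
t 7.9 pos [ 0.5485 -0.0808  0.0039] q [-3.290e-01  2.820e-01  1.995e+00 -1.000e-03  8.650e-01 -3.520e-01] F [-1.6 -4.8  5.6] op 0.213 ff 63.072720766067505
shift [ 2.648e-01  4.600e-03 -2.000e-04] turn [-0.0008  0.0002  0.0045]
[-0.61109313  0.16519904  0.04349993]
```

View pics/t6.png

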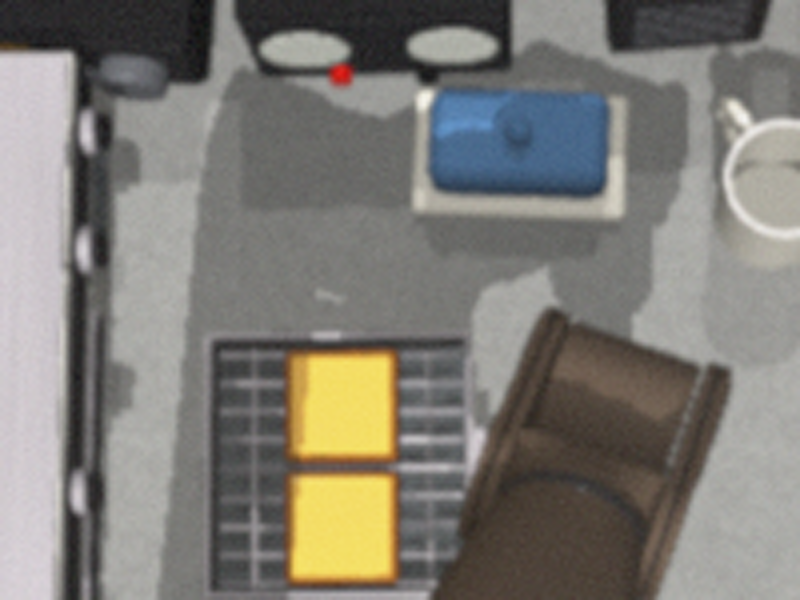

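The pan is square to the view, with its rim front edge at px column ~227 and rows 195–259. Now check the alignment with the grill numerically.

```bash
python3 - <<'E'
from h import *
f=lambda x,y,z:unproj("top",(175+x/4,110+y/4),z)
tl,bl,tr,br=f(207,340,.036),f(210,597,.036),f(468,340,.036),f(470,595,.036)
print(tl,bl,tr); ang=lambda v:np.arctan2(v[1],v[0])
print("pan yaw",ang(tl-bl)+np.pi/2,"or",ang(tl-tr),"centre x mid front",(tl+bl)/2)
a,b=f(78,52,.125),f(65,600,.125); print("grill edge",a,b,ang(a-b)+np.pi/2)
g=[.5451,.2641,1.5918]
X=R.from_euler("z",g[2]).apply([[0,-.102,.052],[0,.102,.052],[0,-.102,0],[0,.102,0],[0,.114,.125],[0,-.256,.125]])+[g[0],g[1],0]
print((proj("top",X)-[175,110])*4); print(proj("scene",X))
E

```

```text
[0.6269043  0.19171265 0.036     ] [0.45094929 0.18432331 0.036     ] [0.62893619 0.01309762 0.036     ]
pan yaw 1.6127672954284389 or 1.5821716589997021 centre x mid front [0.5389268  0.18801798 0.036     ]
grill edge [0.79927294 0.26550355 0.125     ] [0.44278602 0.26029157 0.125     ] 1.5854156661643413
[[ 93.7978066  305.01948427]
 [ 88.96522915 606.02036255]
 [110.60928583 320.13028494]
 [106.22897436 610.29391722]
 [ 62.03998517 618.48057405]
 [ 71.98781659  49.28902407]]
[[402.24963305 331.61108971]
 [426.90182743 281.54611535]
 [400.3602034  344.31035842]
 [424.59669085 294.17679136]
 [431.6629297  260.11279593]
 [381.65484488 358.881617  ]]
```

>>> move_arm([
  [0, [0.01, 0.0003, 0], [0, 0, 0]],
  [0, [0.01, 0.0003, 0], [0, 0, 0]],
  [0, [0.01, 0.0003, 0], [0, 0, 0]],
  [0, [0.01, 0.0003, 0], [0, 0, 0]],
  [0, [0.01, 0.0003, 0], [0, 0, 0]],
  [0, [0.01, 0.0003, 0], [0, 0, 0]],
  [0, [0.01, 0.0002, 0], [0, 0, 0]],
  [0, [0.01, 0, 0], [0, 0, 0]],
  [0, [0.01, 0, 0], [0, 0, 0]],
  [0, [0.01, 0, 0], [0, 0, 0]],
])

```text
time: 8.78
eef_pos: [0.5482, 0.0198, 0.004]
tcp_rot: [0.7, 0.714, -0.0, 0.0]
contact_force: [-0.1, -4.6, 5.4]
opening: 0.209
finger_force: 63.1
```

```bash
python3 - <<'E'
from h import *
delta([.5468,.1841,.004],down(1.59)); print(get_state()["wrist_torque"])
b=cv2.cvtColor(read_camera("top"),cv2.COLOR_RGB2BGR); c=b.copy(); cv2.imwrite("pics/t7.png",crop(b,175,160,150,110,5))
E
```

```text
t 8.78 pos [0.5482 0.0198 0.004 ] q [-0.149  0.27   2.01  -0.     0.861 -0.169] F [-0.1 -4.6  5.4] op 0.209 ff 63.0519962310791
shift [ 0.1643  0.002  -0.    ] turn [0.     0.0001 0.0012]
[-0.70194961 -0.07554887 -0.05958533]
```

View pics/t7.png

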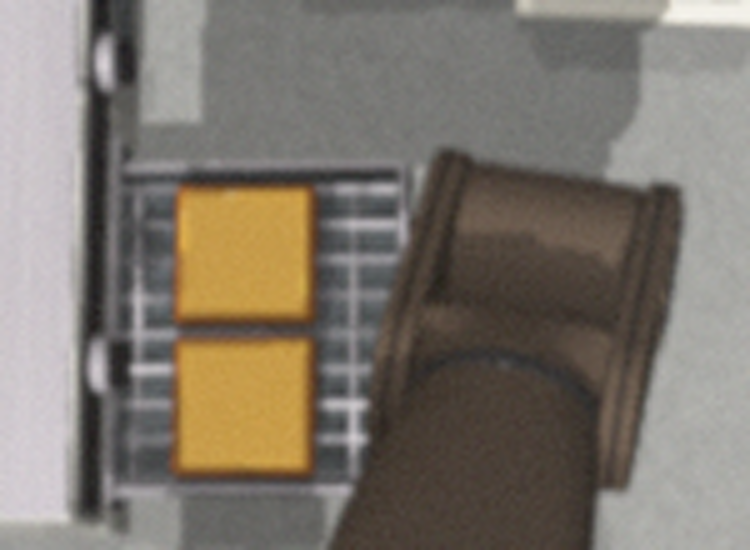

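The pan's front edge is entering the mouth. Rim rows are 170–488 of the crop against slot rows ~131–507, so it sits about 4 mm low. I'll correct sideways while pushing in.

>>> move_arm([
  [0, [0.01, 0.001, 0], [0, 0, 0]],
  [0, [0.01, 0.001, 0], [0, 0, 0]],
  [0, [0.01, 0.001, 0], [0, 0, 0]],
  [0, [0.01, 0.001, 0], [0, 0, 0]],
  [0, [0.01, 0, 0], [0, 0, 0]],
  [0, [0.01, 0, 0], [0, 0, 0]],
  [0, [0.01, 0, 0], [0, 0, 0]],
  [0, [0.01, 0, 0], [0, 0, 0]],
  [0, [0.01, 0, 0], [0, 0, 0]],
  [0, [0.01, 0, 0], [0, 0, 0]],
])

```text
time: 9.67
eef_pos: [0.5498, 0.1194, 0.0039]
tcp_rot: [0.7, 0.714, -0.0, -0.0]
contact_force: [-0.6, -5.5, 5.6]
opening: 0.215
finger_force: 63.1
```

>>> move_arm([
  [0, [0.01, 0, 0], [0, 0, 0]],
  [0, [0.01, 0, 0], [0, 0, 0]],
  [0, [0.01, 0, 0], [0, 0, 0]],
  [0, [0.01, 0, 0], [0, 0, 0]],
  [0, [0.005, 0, 0], [0, 0, 0]],
  [0, [0.004, 0, 0], [0, 0, 0]],
  [0, [0.003, 0, 0], [0, 0, 0]],
  [0, [0.002, 0, 0], [0, 0, 0]],
  [0, [0, 0, 0], [0, 0, 0]],
  [0, [0, 0, 0], [0, 0, 0]],
])

```text
time: 10.5
eef_pos: [0.5485, 0.1735, 0.0038]
tcp_rot: [0.7, 0.714, -0.0, -0.001]
contact_force: [0.1, -3.3, 5.1]
opening: 0.208
finger_force: 63.0
```

>>> move_arm([
  [0, [0.002, 0, 0], [0, 0, 0]],
  [0, [0.002, 0, 0], [0, 0, 0]],
  [0, [0.001, 0, 0], [0, 0, 0]],
  [0, [0.001, 0, 0], [0, 0, 0]],
  [0, [0.001, 0, 0], [0, 0, 0]],
  [0, [0.001, 0, 0], [0, 0, 0]],
  [0, [0.0005, 0, 0], [0, 0, 0]],
  [0, [0.0005, 0, 0], [0, 0, 0]],
  [0, [0, 0, 0], [0, 0, 0]],
  [0, [0, 0, 0], [0, 0, 0]],
])

```text
time: 11.33
eef_pos: [0.5483, 0.1819, 0.0038]
tcp_rot: [0.7, 0.714, -0.001, -0.0]
contact_force: [0.3, -5.3, 5.3]
opening: 0.215
finger_force: 63.1
```

>>> move_arm([
  [0, [0.001, 0, 0], [0, 0, 0]],
  [0, [0.001, 0, 0], [0, 0, 0]],
  [0, [0.0005, 0, 0], [0, 0, 0]],
  [0, [0.0005, 0, 0], [0, 0, 0]],
  [0, [0.0005, 0, 0], [0, 0, 0]],
  [0, [0.0005, 0, 0], [0, 0, 0]],
  [0, [0.0005, 0, 0], [0, 0, 0]],
  [0, [0.0005, 0, 0], [0, 0, 0]],
  [0, [0, 0, 0], [0, 0, 0]],
  [0, [0, 0, 0], [0, 0, 0]],
])

```text
time: 12.17
eef_pos: [0.5482, 0.1845, 0.0038]
tcp_rot: [0.699, 0.715, -0.003, 0.001]
contact_force: [0.0, -13.4, 7.8]
opening: 0.213
finger_force: 63.3
```

Contact with the back wall at the predicted spot (13 N). Release and rise.

>>> move_arm([
  [1, [0, 0, 0], [0, 0, 0]],
  [1, [0, 0, 0], [0, 0, 0]],
  [1, [0, 0, 0], [0, 0, 0]],
  [1, [0, 0, 0], [0, 0, 0]],
  [1, [0, 0, 0], [0, 0, 0]],
  [1, [0, 0, 0], [0, 0, 0]],
  [1, [0, 0, -0.03], [0, 0, 0]],
  [1, [0, 0, -0.04], [0, 0, 0]],
  [1, [0, 0, -0.04], [0, 0, 0]],
  [1, [0, 0, -0.04], [0, 0, 0]],
])

```text
time: 13.0
eef_pos: [0.5483, 0.187, 0.1551]
tcp_rot: [0.7, 0.714, -0.0, -0.001]
contact_force: [1.2, -0.3, 0.1]
opening: 1.005
finger_force: 0.0
```

```bash
python3 - <<'E'
from h import *
# knob grasp target: tool z=-axis, tool x along pointer or opposite
t=[.4433,-.3898,.4458]; n=np.array([-.342,0,.94]); u=np.array([.94,0,.342]); v=np.array([0,-1.,0])
Rt=R.from_euler("z",t[2])
for k in(0,.1):
  for sgn in(1,-1):
    d=Rt.apply(sgn*(np.cos(k)*u+np.sin(k)*v)); z=Rt.apply(-n); M=R.from_matrix(np.c_[d,np.cross(z,d),z])
    tip=Rt.apply(np.array([0,0,.054])+.10*n)+[t[0],t[1],0]
    print(k,sgn,tip.round(4)); delta(tip,M)
cv2.imwrite("pics/t8.png",cv2.cvtColor(read_camera("top"),cv2.COLOR_RGB2BGR))
E
```

```text
0 1 [ 0.4124 -0.4045  0.148 ]
t 13.0 pos [0.5483 0.187  0.1551] q [0.153 0.125 1.861 0.    1.156 0.133] F [ 1.2 -0.3  0.1] op 1.005 ff 0.0
shift [-0.5887 -0.1477  0.0072] turn [-0.201   0.3105  1.1327]
0 -1 [ 0.4124 -0.4045  0.148 ]
t 13.0 pos [0.5483 0.187  0.1551] q [0.153 0.125 1.861 0.    1.156 0.133] F [ 1.2 -0.3  0.1] op 1.005 ff 0.0
shift [-0.5887 -0.1477  0.0072] turn [-0.3485 -0.2257 -1.973 ]
0.1 1 [ 0.4124 -0.4045  0.148 ]
t 13.0 pos [0.5483 0.187  0.1551] q [0.153 0.125 1.861 0.    1.156 0.133] F [ 1.2 -0.3  0.1] op 1.005 ff 0.0
shift [-0.5887 -0.1477  0.0072] turn [-0.1872  0.3234  1.2315]
0.1 -1 [ 0.4124 -0.4045  0.148 ]
t 13.0 pos [0.5483 0.187  0.1551] q [0.153 0.125 1.861 0.    1.156 0.133] F [ 1.2 -0.3  0.1] op 1.005 ff 0.0
shift [-0.5887 -0.1477  0.0072] turn [-0.3532 -0.2044 -1.8746]
```

Released cleanly. Now travel to a hover point on the timer's axis.

>>> move_arm([
  [1, [-0.0393, -0.0098, 0.0005], [0, 0, 0]],
  [1, [-0.0393, -0.0098, 0.0005], [0, 0, 0]],
  [1, [-0.0393, -0.0098, 0.0005], [0, 0, 0]],
  [1, [-0.0393, -0.0098, 0.0005], [0, 0, 0]],
  [1, [-0.0393, -0.0098, 0.0005], [0, 0, 0]],
  [1, [-0.0393, -0.0098, 0.0005], [0, 0, 0]],
  [1, [-0.0393, -0.0098, 0.0005], [0, 0, 0]],
  [1, [-0.0393, -0.0098, 0.0005], [0, 0, 0]],
  [1, [-0.0393, -0.0098, 0.0005], [0, 0, 0]],
  [1, [-0.0393, -0.0098, 0.0005], [0, 0, 0]],
], grip_force=40)

```text
time: 13.88
eef_pos: [0.4581, -0.2096, 0.1489]
tcp_rot: [0.7, 0.714, 0.0, 0.0]
contact_force: [0.8, 0.1, -0.9]
opening: 1.0
finger_force: 0.0
```

>>> move_arm([
  [1, [-0.0393, -0.0098, 0.0005], [0, 0, 0]],
  [1, [-0.0393, -0.0098, 0.0005], [0, 0, 0]],
  [1, [-0.0393, -0.0098, 0.0005], [0, 0, 0]],
  [1, [-0.0393, -0.0098, 0.0005], [0, 0, 0]],
  [1, [-0.0393, -0.0098, 0.0005], [0, 0, 0]],
  [1, [0, 0, 0], [-0.0176, 0.0288, 0.1075]],
  [1, [0, 0, 0], [-0.0176, 0.0288, 0.1075]],
  [1, [0, 0, 0], [-0.0176, 0.0288, 0.1075]],
  [1, [0, 0, 0], [-0.0176, 0.0288, 0.1075]],
  [1, [0, 0, 0], [-0.0176, 0.0288, 0.1075]],
])

```text
time: 14.72
eef_pos: [0.4139, -0.4056, 0.1461]
tcp_rot: [0.863, 0.498, 0.082, -0.021]
contact_force: [-0.1, 0.6, 0.5]
opening: 0.997
finger_force: 0.0
```

>>> move_arm([
  [1, [0, 0, 0], [-0.0176, 0.0288, 0.1075]],
  [1, [0, 0, 0], [-0.0176, 0.0288, 0.1075]],
  [1, [0, 0, 0], [-0.0176, 0.0288, 0.1075]],
  [1, [0, 0, 0], [-0.0176, 0.0288, 0.1075]],
  [1, [0, 0, 0], [-0.0176, 0.0288, 0.1075]],
  [1, [0, 0, 0], [-0.0176, 0.0288, 0.1075]],
  [1, [0, 0, 0], [0, 0, 0]],
  [1, [0, 0, 0], [0, 0, 0]],
  [1, [0, 0, 0], [0, 0, 0]],
  [1, [0, 0, 0], [0, 0, 0]],
])

```text
time: 15.55
eef_pos: [0.4141, -0.4055, 0.1466]
tcp_rot: [0.965, 0.194, 0.169, -0.042]
contact_force: [-0.5, -0.1, 0.1]
opening: 0.998
finger_force: 0.0
```

```bash
cat >> h.py <<'E'
T=np.array([.4433,-.3898,0]); Rt=R.from_euler("z",.4458)
n_=np.array([-.342,0,.94]); u_=np.array([.94,0,.342]); v_=np.array([0,-1.,0])
def knob(h,k,sgn=1):
    d=Rt.apply(sgn*(np.cos(k)*u_+np.sin(k)*v_)); z=Rt.apply(-n_)
    return T+Rt.apply(np.array([0,0,.054])+h*n_), R.from_matrix(np.c_[d,np.cross(z,d),z])
E
python3 - <<'E'
from h import *
delta(*knob(.01,.05)); cv2.imwrite("pics/s9.png",cv2.cvtColor(read_camera("scene"),cv2.COLOR_RGB2BGR))
E
```

```text
t 15.55 pos [ 0.4141 -0.4055  0.1466] q [-1.118  0.098  1.941  0.388  1.13  -0.117] F [-0.5 -0.1  0.1] op 0.998 ff 0.0
shift [-0.0007 -0.0016  0.0883] turn [ 0.0004 -0.0005  0.0018]
```

Joint 6 is at -0.117, so the whole winding (~2.75 rad) fits in one grasp. Descend with the fingers half open, watching the force.

>>> move_arm([
  [0.5, [0, -0.0016, 0.02], [0, 0, 0]],
  [0.5, [0, 0, 0.02], [0, 0, 0]],
  [0.5, [0, 0, 0.015], [0, 0, 0]],
  [0.5, [0, 0, 0.01], [0, 0, 0]],
  [0.5, [0, 0, 0.005], [0, 0, 0]],
  [0.5, [0, 0, 0.005], [0, 0, 0]],
  [0.5, [0, 0, 0.003], [0, 0, 0]],
  [0.5, [0, 0, 0], [0, 0, 0]],
  [0.5, [0, 0, 0], [0, 0, 0]],
  [0.5, [0, 0, 0], [0, 0, 0]],
])

```text
time: 16.43
eef_pos: [0.4375, -0.3931, 0.074]
tcp_rot: [0.966, 0.193, 0.169, -0.042]
contact_force: [0.5, -0.7, -0.2]
opening: 0.502
finger_force: 0.0
```

```bash
python3 - <<'E'
from h import *
delta(*knob(.01,.05)); s=cv2.cvtColor(read_camera("scene"),cv2.COLOR_RGB2BGR)
h=[knob(x,.05)[0] for x in(0,.006,.036,.01)]; print(proj("scene",np.array(h)).round(1), proj("scene",get_state()["eef_pos"]))
t=cv2.imread("pics/t8.png")
c=np.zeros((480,800,3),np.uint8); c[:,:480]=crop(s,210,180,60,60,8); c[:320,480:]=crop(t,180,180,40,40,8); cv2.imwrite("pics/c10.png",c)
E
```

```text
t 16.43 pos [ 0.4375 -0.3931  0.074 ] q [-1.07   0.204  1.971  0.422  0.987 -0.133] F [ 0.5 -0.7 -0.2] op 0.502 ff 0.0
shift [-0.0006 -0.0005  0.0111] turn [ 0.0018 -0.001   0.0001]
[[242.2 217.5]
 [242.1 215.8]
 [241.6 207.3]
 [242.  214.7]] [[241.66939109 211.61020822]]
```

View pics/c10.png

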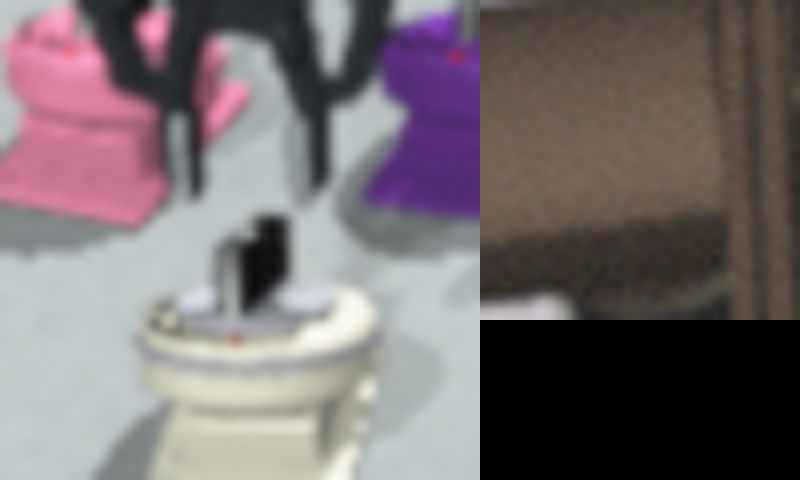

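The picture shows the tips at scene px (233,205) and (249,205), centred on the bar but about 8 mm above its top, so the same ~20 mm length bias applies here. I'll descend another 27 mm.

>>> move_arm([
  [0.5, [0, 0, 0.005], [0, 0, 0]],
  [0.5, [0, 0, 0.004], [0, 0, 0]],
  [0.5, [0, 0, 0.004], [0, 0, 0]],
  [0.5, [0, 0, 0.003], [0, 0, 0]],
  [0.5, [0, 0, 0.003], [0, 0, 0]],
  [0.5, [0, 0, 0.003], [0, 0, 0]],
  [0.5, [0, 0, 0.003], [0, 0, 0]],
  [0.5, [0, 0, 0.002], [0, 0, 0]],
  [0.5, [0, 0, 0], [0, 0, 0]],
  [0.5, [0, 0, 0], [0, 0, 0]],
])

```text
time: 17.32
eef_pos: [0.4456, -0.3884, 0.0477]
tcp_rot: [0.966, 0.193, 0.169, -0.043]
contact_force: [0.2, 0.6, 0.2]
opening: 0.497
finger_force: 0.0
```

>>> move_arm([
  [0, [0, 0, 0], [0, 0, 0]],
  [0, [0, 0, 0], [0, 0, 0]],
  [0, [0, 0, 0], [0, 0, 0]],
  [0, [0, 0, 0], [0, 0, 0]],
  [0, [0, 0, 0], [0, 0, 0]],
  [0, [0, 0, 0], [0, 0, 0]],
  [0, [0, 0, 0], [0, 0, 0]],
  [0, [0, 0, 0], [0, 0, 0]],
  [0, [0, 0, 0], [0, 0, 0]],
  [0, [0, 0, 0], [0, 0, 0]],
], grip_force=40)

```text
time: 18.15
eef_pos: [0.4453, -0.3882, 0.0481]
tcp_rot: [0.966, 0.194, 0.168, -0.043]
contact_force: [-4.4, 2.8, 4.9]
opening: 0.157
finger_force: 42.8
```

```bash
python3 - <<'E'
from h import *
delta(*knob(-.006,.05)); print(get_state()["wrist_torque"])
E
```

```text
t 18.15 pos [ 0.4453 -0.3882  0.0481] q [-1.053  0.248  1.975  0.437  0.941 -0.142] F [-4.4  2.8  4.9] op 0.157 ff 42.84642934799194
shift [-0.0003  0.0006 -0.0004] turn [-0.001  -0.0006  0.    ]
[0.54191884 0.65358849 0.25613091]
```

Bar gripped (13 mm, 43 N). Wind clockwise.

>>> move_arm([
  [0, [0, 0, 0], [0, 0, 0.06]],
  [0, [0, 0, 0], [0, 0, 0.12]],
  [0, [0, 0, 0], [0, 0, 0.12]],
  [0, [0, 0, 0], [0, 0, 0.12]],
  [0, [0, 0, 0], [0, 0, 0.12]],
  [0, [0, 0, 0], [0, 0, 0.12]],
  [0, [0, 0, 0], [0, 0, 0.12]],
  [0, [0, 0, 0], [0, 0, 0.12]],
  [0, [0, 0, 0], [0, 0, 0.12]],
  [0, [0, 0, 0], [0, 0, 0.12]],
])

```text
time: 18.98
eef_pos: [0.4454, -0.3869, 0.0483]
tcp_rot: [0.916, -0.36, 0.118, -0.129]
contact_force: [-4.2, 6.6, 7.7]
opening: 0.154
finger_force: 43.1
```

```bash
python3 - <<'E'
from h import *
delta(*knob(-.006,.05)); print(get_state()["wrist_torque"])
E
```

```text
t 18.98 pos [ 0.4454 -0.3869  0.0483] q [-1.052  0.247  1.975  0.438  0.944  1.004] F [-4.2  6.6  7.7] op 0.154 ff 43.06111693382263
shift [ 0.0012  0.0016 -0.0005] turn [-4.6000e-03  7.0000e-04 -1.1454e+00]
[0.92987841 0.4341673  0.49865852]
```

>>> move_arm([
  [0, [0, 0, 0], [0, 0, 0.12]],
  [0, [0, 0, 0], [0, 0, 0.12]],
  [0, [0, 0, 0], [0, 0, 0.12]],
  [0, [0, 0, 0], [0, 0, 0.12]],
  [0, [0, 0, 0], [0, 0, 0.12]],
  [0, [0, 0, 0], [0, 0, 0.12]],
  [0, [0, 0, 0], [0, 0, 0.12]],
  [0, [0, 0, 0], [0, 0, 0.12]],
  [0, [0, 0, 0], [0, 0, 0.12]],
  [0, [0, 0, 0], [0, 0, 0.12]],
])

```text
time: 19.82
eef_pos: [0.4467, -0.3866, 0.0488]
tcp_rot: [-0.553, 0.815, -0.025, 0.174]
contact_force: [-0.2, 6.3, 7.3]
opening: 0.152
finger_force: 42.8
```

>>> move_arm([
  [0, [0, 0, 0], [0, 0, 0.08]],
  [0, [0, 0, 0], [0, 0, 0.08]],
  [0, [0, 0, 0], [0, 0, 0.08]],
  [0, [0, 0, 0], [0, 0, 0.06]],
  [0, [0, 0, 0], [0, 0, 0]],
  [0, [0, 0, 0], [0, 0, 0]],
  [0, [0, 0, 0], [0, 0, 0]],
  [0, [0, 0, 0], [0, 0, 0]],
  [0, [0, 0, 0], [0, 0, 0]],
  [0, [0, 0, 0], [0, 0, 0]],
])

```text
time: 20.65
eef_pos: [0.447, -0.3869, 0.0488]
tcp_rot: [-0.427, 0.887, 0.001, 0.176]
contact_force: [0.7, 6.1, 6.3]
opening: 0.153
finger_force: 42.7
```

```bash
python3 - <<'E'
from h import *
delta(*knob(-.006,2.7)); print(get_state()["wrist_torque"])
E
```

```text
t 20.65 pos [ 0.447  -0.3869  0.0488] q [-1.051  0.248  1.975  0.441  0.943  2.498] F [0.7 6.1 6.3] op 0.153 ff 42.72154927253723
shift [ 0.0028  0.0002 -0.0004] turn [-0.0002  0.0053  0.0094]
[ 1.02886146 -0.21303     0.30532398]
```

Wind gently on toward the hard stop (2.88), to be sure of passing the mark and to calibrate the angle.

>>> move_arm([
  [0, [0, 0, 0], [0, 0, 0.03]],
  [0, [0, 0, 0], [0, 0, 0.03]],
  [0, [0, 0, 0], [0, 0, 0.03]],
  [0, [0, 0, 0], [0, 0, 0.03]],
  [0, [0, 0, 0], [0, 0, 0.03]],
  [0, [0, 0, 0], [0, 0, 0]],
  [0, [0, 0, 0], [0, 0, 0]],
  [0, [0, 0, 0], [0, 0, 0]],
  [0, [0, 0, 0], [0, 0, 0]],
  [0, [0, 0, 0], [0, 0, 0]],
])

```text
time: 21.48
eef_pos: [0.4471, -0.387, 0.0489]
tcp_rot: [-0.359, 0.917, 0.014, 0.175]
contact_force: [1.2, 6.9, 6.0]
opening: 0.151
finger_force: 42.7
```

```bash
cat >> h.py <<'E'
def axt(): s=get_state(); print("axial torque",s["wrist_torque"]@R.from_quat(s["tcp_rot"]).as_matrix()[:,2], s["joint_efforts"][5])
E
python3 - <<'E'
from h import *
delta(*knob(-.006,2.88)); axt()
E
```

```text
t 21.48 pos [ 0.4471 -0.387   0.0489] q [-1.051  0.248  1.974  0.441  0.943  2.648] F [1.2 6.9 6. ] op 0.151 ff 42.66320049762726
shift [ 0.0028 -0.     -0.0004] turn [0.0002 0.0052 0.0393]
axial torque 0.03223223002594955 -0.052942457841709256
```

>>> move_arm([
  [0, [0, 0, 0], [0, 0, 0.02]],
  [0, [0, 0, 0], [0, 0, 0.02]],
  [0, [0, 0, 0], [0, 0, 0.02]],
  [0, [0, 0, 0], [0, 0, 0]],
  [0, [0, 0, 0], [0, 0, 0]],
  [0, [0, 0, 0], [0, 0, 0]],
  [0, [0, 0, 0], [0, 0, 0]],
  [0, [0, 0, 0], [0, 0, 0]],
  [0, [0, 0, 0], [0, 0, 0]],
  [0, [0, 0, 0], [0, 0, 0]],
])

```text
time: 22.32
eef_pos: [0.447, -0.3872, 0.0488]
tcp_rot: [-0.333, 0.926, 0.018, 0.175]
contact_force: [1.0, 5.3, 5.3]
opening: 0.15
finger_force: 42.8
```

```bash
python3 - <<'E'
from h import *
delta(*knob(-.006,2.88)); axt()
E
```

```text
t 22.32 pos [ 0.447  -0.3872  0.0488] q [-1.051  0.248  1.974  0.44   0.942  2.706] F [1.  5.3 5.3] op 0.15 ff 42.800620794296265
shift [ 0.0026 -0.0002 -0.0004] turn [ 0.0004  0.0041 -0.0177]
axial torque -0.4328846123654386 0.4528099950402975
```

The torque jumped to 0.43 N m, so the hard stop (2.88) is reached. Turn back by about 2.015 rad.

>>> move_arm([
  [0, [0, 0, 0], [0, 0, -0.06]],
  [0, [0, 0, 0], [0, 0, -0.12]],
  [0, [0, 0, 0], [0, 0, -0.12]],
  [0, [0, 0, 0], [0, 0, -0.12]],
  [0, [0, 0, 0], [0, 0, -0.12]],
  [0, [0, 0, 0], [0, 0, -0.12]],
  [0, [0, 0, 0], [0, 0, -0.12]],
  [0, [0, 0, 0], [0, 0, -0.12]],
  [0, [0, 0, 0], [0, 0, -0.12]],
  [0, [0, 0, 0], [0, 0, -0.12]],
])

```text
time: 23.15
eef_pos: [0.446, -0.3867, 0.0485]
tcp_rot: [0.781, -0.599, 0.078, -0.157]
contact_force: [-3.8, 7.0, 7.2]
opening: 0.152
finger_force: 43.1
```

>>> move_arm([
  [0, [0, 0, 0], [0, 0, -0.12]],
  [0, [0, 0, 0], [0, 0, -0.12]],
  [0, [0, 0, 0], [0, 0, -0.12]],
  [0, [0, 0, 0], [0, 0, -0.12]],
  [0, [0, 0, 0], [0, 0, -0.12]],
  [0, [0, 0, 0], [0, 0, -0.12]],
  [0, [0, 0, 0], [0, 0, -0.12]],
  [0, [0, 0, 0], [0, 0, -0.035]],
  [0, [0, 0, 0], [0, 0, 0]],
  [0, [0, 0, 0], [0, 0, 0]],
])

```text
time: 23.98
eef_pos: [0.4454, -0.3873, 0.0482]
tcp_rot: [0.961, -0.214, 0.136, -0.109]
contact_force: [-4.8, 4.2, 7.2]
opening: 0.153
finger_force: 43.1
```

```bash
python3 - <<'E'
from h import *
delta(*knob(-.006,.873)); axt()
E
```

```text
t 23.98 pos [ 0.4454 -0.3873  0.0482] q [-1.052  0.247  1.975  0.437  0.943  0.693] F [-4.8  4.2  7.2] op 0.153 ff 43.0546635389328
shift [ 0.0005  0.0015 -0.0004] turn [-0.0031  0.0013 -0.0115]
axial torque -0.04302193319000566 0.04076283657923341
```

>>> move_arm([
  [1, [0, 0, 0], [0, 0, 0]],
  [1, [0, 0, 0], [0, 0, 0]],
  [1, [0, 0, 0], [0, 0, 0]],
  [1, [0, 0, 0], [0, 0, 0]],
  [1, [0, 0, 0], [0, 0, 0]],
  [1, [0, 0, -0.02], [0, 0, 0]],
  [1, [0, 0, -0.04], [0, 0, 0]],
  [1, [0, 0, -0.04], [0, 0, 0]],
  [1, [0, 0, -0.04], [0, 0, 0]],
  [1, [0, 0, -0.04], [0, 0, 0]],
])

```text
time: 24.82
eef_pos: [0.3894, -0.4151, 0.2185]
tcp_rot: [0.961, -0.215, 0.137, -0.107]
contact_force: [0.6, -0.2, -0.3]
opening: 0.998
finger_force: 0.0
```

```bash
python3 - <<'E'
from h import *
delta([.3,-.6,.25],down(0))
s=cv2.cvtColor(read_camera("scene"),cv2.COLOR_RGB2BGR); cv2.imwrite("pics/s11.png",s)
t=cv2.cvtColor(read_camera("top"),cv2.COLOR_RGB2BGR); cv2.imwrite("pics/t11.png",t)
# knob: brightness of bar-top pixels along candidate pointer directions (white pointer half, black other half), before and after
for f,n in(("pics/scene0.png","scene"),("pics/s11.png","scene"),("pics/top0.png","top"),("pics/t11.png","top")):
    g=cv2.GaussianBlur(cv2.imread(f,0),(0,0),.6).astype(np.float32); out=[]
    ks=np.arange(-.4,1.6,.1)
    for k in ks:
        c=knob(.036,k)[0]; d=Rt.apply(np.cos(k)*u_+np.sin(k)*v_)
        a=np.concatenate([c+np.linspace(-.026,-.004,12)[:,None]*d])
        q=proj(n,a).astype(np.float32); out.append(cv2.remap(g,q[:,:1],q[:,1:],1).mean())
    print(f,dict(zip(ks.round(1).tolist(),np.round(out).astype(int).tolist())))
print("pan handle end expected",proj("top",[[.5478,.1391,.042]]),proj("scene",[[.5478,.1391,.042]]))
for f in("pics/t8.png","pics/t11.png"):
    g=cv2.imread(f,0); print(f,g[214:230:2,200:262:3])
E
```

```text
t 24.82 pos [ 0.3894 -0.4151  0.2185] q [-1.167  0.01   1.895  0.366  1.272  0.728] F [ 0.6 -0.2 -0.3] op 0.998 ff 0.0
shift [ 0.0108  0.1896 -0.0844] turn [-0.2172 -0.2776 -0.4351]
pics/scene0.png {-0.4: 166, -0.3: 159, -0.2: 152, -0.1: 145, -0.0: 140, 0.1: 137, 0.2: 134, 0.3: 133, 0.4: 134, 0.5: 134, 0.6: 135, 0.7: 137, 0.8: 138, 0.9: 139, 1.0: 139, 1.1: 139, 1.2: 139, 1.3: 139, 1.4: 138, 1.5: 137}
pics/s11.png {-0.4: 186, -0.3: 184, -0.2: 182, -0.1: 181, -0.0: 179, 0.1: 178, 0.2: 177, 0.3: 175, 0.4: 173, 0.5: 170, 0.6: 167, 0.7: 163, 0.8: 160, 0.9: 156, 1.0: 152, 1.1: 148, 1.2: 144, 1.3: 138, 1.4: 133, 1.5: 125}
pics/top0.png {-0.4: 159, -0.3: 155, -0.2: 141, -0.1: 116, -0.0: 88, 0.1: 70, 0.2: 64, 0.3: 64, 0.4: 66, 0.5: 71, 0.6: 78, 0.7: 82, 0.8: 84, 0.9: 86, 1.0: 89, 1.1: 95, 1.2: 101, 1.3: 107, 1.4: 112, 1.5: 115}
pics/t11.png {-0.4: 193, -0.3: 199, -0.2: 202, -0.1: 201, -0.0: 198, 0.1: 194, 0.2: 189, 0.3: 180, 0.4: 169, 0.5: 153, 0.6: 131, 0.7: 104, 0.8: 79, 0.9: 65, 1.0: 59, 1.1: 56, 1.2: 53, 1.3: 51, 1.4: 50, 1.5: 49}
pan handle end expected [[244.91097204 223.56631061]] [[37
[... 776 characters left out ...]
3 120 124 123 118 121 127 124 125 127 124 124 124 121 124 124
  118 124 121]
 [ 89 123 123 120 123 122 122 121 123 121 127 125 127 127 124 125 125 127
  122 126 124]
 [ 95 125 124 125 124 126 123 125 122 126 130 124 124 122 128 121 126 123
  124 128 125]
 [ 95 156 157 126  93  99  95  95  98  99  95  92  91  96  95 122 122 122
  125 121 125]
 [134 191 188  70  47  50  46  46  44  51  45  47  46  53  40 108 125 120
  124 124 124]
 [180 198 197  58  54  50  52  49  54  56  46  49  46  50  46 105 121 123
  120 121 125]
 [173 185 181  63  46  43  47  45  46  47  48  44  44  43  42 106 124 124
  121 120 122]
 [ 91 170 173 152 131 137 137 136 133 133 135 129 138 136 128 119 122 124
  124 122 123]]
```

The handle end is at col ~244.5, row 224, as predicted for the pan fully home. The knob's edge in the top view has moved by about 0.77 rad from near its start. That fits the calibrated ~0.87, so I'm handing in.

```bash
python3 -c "
from plant import *
print(sign_off())"
```

```text
the job is handed in; nothing more can be done
None
```

I handed the job in at about 25 s: the pan is home against the back wall, and the timer was wound to its hard stop, then turned back to about 5 minutes (roughly 0.87 rad). I could not see the toast once the pan was in the slot, and sign-off returned no verdict.

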